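Take the pressing form out of the guarded press well

TASK

The pressing form (a sole-shaped plate with an upright square stem) stands crossways under the finger guard of the sole-press well. Turn it by its stem until the plate lines up with the guard's slot, draw it out through the slot, and set it down, without dropping it, standing on its sole on the cork pad, wholly on the pad and lying lengthwise along it (toe either way). Leave the hammer, tin and stack of soles where they are.

Things in the scene. Friction and masses are not known exactly. Their poses are not given: they have to be found in the camera images.
- slot_center (a point): centre of the guard's slot, at the guard's top face, 53 mm above the table. The well is a fixed grey box 224 x 224 mm, 208 x 208 mm inside, its black floor 12 mm above the table. The guard, a 5 mm steel plate over the whole box (underside 48 mm above the table), has one slot 148 mm long (this frame's x) and 62 mm wide (y). z up.
- form_stem (a point): on the axis of the upright square stem (24 x 24 mm, sides along x and y) of the loose pressing form, 88 mm above its flat underside, a good height to grip; the stem's top is at 110 mm. x points along the foot plate to its toe, z up the stem. The form weighs 0.35 to 0.7 kg and starts standing on the well's floor, stem up through the slot's middle, plate 40 to 90 degrees off the slot.
- form_toe (a point): the middle of the toe edge of the form's foot plate, on its underside, 85 mm from the stem's axis; axes as form_stem. The plate is aluminium, sole-shaped, 14 mm thick, 120 mm long, with rounded ends, 42 mm wide at the toe and 36 mm at the heel.
- form_heel (a point): the middle of the heel edge of the foot plate, on its underside, 35 mm from the stem's axis (so the plate's middle lies 25 mm from the stem towards the toe); axes as form_stem.
- pad_top (a point): centre of the top face of the cork pad, 8 mm above the table. The pad is fixed, 210 mm long (along this frame's x), 140 mm wide (along y), 8 mm thick; z up. Level and flat.
- hammer_grip (a point): a loose hammer, 240 mm long, lying at one side of the work; this point is on its handle. Leave alone.
- polish: a flat round metal tin, 76 mm across and 30 mm tall, on the table; origin at its underside. Leave alone.
- soles: a stack of black rubber shoe soles, about 232 x 84 mm and 32 mm tall, at one side of the work; origin at its underside, x along its length. Leave alone.
Mind the look-alikes: they are no part of the job. Leave any orange or yellow look-alike of the part that bears form_stem alone.

How it is judged:
On the way, in this order (a step that is already met when the one before it is completed fails the run):
1. the form, still under or within the guard, is turned in line with the slot (within 12 degrees) (angle between the x axis of form_stem and the x axis of slot_center, either way round below 0.21 rad and z of form_toe in the frame of slot_center below -0.003 m), for 0.05 s.
2. the whole form is above the guard (z of each of form_toe, form_heel in the frame of slot_center above 0.001 m), for 0.1 s.
At the end, for the whole second after the job is handed in: the form stands upright (within 4.5 degrees) on the cork pad, its underside within 5 mm of the pad's top, toe and heel ends within the pad's edges (the plate's centre line at least 20 mm inside the long edges), lengthwise along the pad within 15 degrees, toe either way, released and at rest (x of form_toe in the frame of pad_top between -0.105 and 0.105 m and y of form_toe in the frame of pad_top between -0.05 and 0.05 m and z of form_toe in the frame of pad_top between -0.005 and 0.005 m and x of form_heel in the frame of pad_top between -0.105 and 0.105 m and y of form_heel in the frame of pad_top between -0.05 and 0.05 m and z of form_heel in the frame of pad_top between -0.005 and 0.005 m and angle between the x axis of form_stem and the x axis of pad_top, either way round below 0.26 rad and angle between form_stem's own z axis and vertical below 0.08 rad and distance of form_stem from where it was at the start of the episode above 0.1 m and linear speed of form below 0.02 m/s); the robot touches nothing.
It fails at once if the form is dropped: it is more than 25 mm above the pad's height and not held by the fingers (height (world z) of each of form_toe, form_heel above 0.035 m and contact force between the fingers and form below 0.05 N).
It fails at once if a bystander is moved by more than 30 mm (distance of any of hammer_grip, polish, soles from where it was at the start of the episode above 0.03 m).
It also fails if it takes over 40 s, if anything falls off the work surface, if the arm or the gripper's body presses on something with over 40 N, if the wrist force passes 120 N, or if a joint passes its speed limit or range.

ROBOT

A 6-joint arm with a two-finger parallel gripper is mounted at the origin on the work surface. World frame = base frame: x ahead of the robot, y to its left, z up, the work surface at z = 0. Lengths are in m, angles in rad, forces in N, time in s.
With the tool pointing down it reaches from about 0.375 to 0.975 m from the base axis. Payload 3.8 kg.
Tool frame: the origin (TCP) lies between the finger pads; the fingertips stand 19 mm ahead of it and the grasp point (between the pads) is the TCP; x points along the fingers, z is the direction in which the jaws open and shut, and the axes are right-handed (so a half turn about x gives the same grasp; the last joint's range is limited). The gripper opens to 85 mm and grips with 20 to 120 N. Pads are 22 mm wide; open, the fingers measure 114 mm over their backs; the gripper's body (76 mm by 85 mm) begins 54 mm behind the grasp point. The pads swing forward as they close: fully open they stand 13 mm farther back than shut.
Start: joints at [-1.206, 0.264, 1.604, -0, 1.274, -0.037], TCP at [0.264, -0.621, 0.25] pointing down, gripper open.
Joint ranges: [-2.63, 2.63], [-0.94, 2.18], [0.31, 2.57], [-1.31, 4.45], [0, 2.66], [-2.55, 2.55]. Speed limits (rad/s): [2.57, 2.57, 3.14, 3.14, 3.14, 3.14].

INTERFACE

Orientations are given as a rotation vector (axis times angle).
In Python, from rig import r, cams, ticket, spot_in, pinpoint gives the robot as it stands. The module is installed in compiled form; this text tells all that it offers.
- The arm moves only by the tool arm_command, never from a script. Its argument "motion" is a list of rows, each an object with "offset": the shift along the world's x, y, z in mm, a list of three; "turn": the turn about the world's z in rad; "fingers": the finger opening in mm, from 0 to 85.4. In form: [{"offset": [x, y, z], "turn": turn, "fingers": fingers}, ...]. A call has 1 to 8 rows; each row shifts and turns the commanded pose from where the row before left it; what a row does not reach is not made up. A row lasts 1/10 s, in which the tool goes at most 50 mm and 8.59 degrees, less where a joint would pass 70% of its speed; a pose out of reach is approached as far as the arm can. A call with a gripper value outside its range is refused whole. The fingers move at their own pace and stop on an object; "newtons" is the grip in N (left out, the last holds). Time passes only in rows, so rows that do not move let the fingers close. It gives the time, the measured TCP pose, the force and the opening at its end, in the units of the state.
- r.observe(): the state, without advancing time (a new reading comes with each control period).
- cams.get_image(name): name is "scene" or "top" or "wrist"; returns the picture (384x512x3 uint8, red, green, blue); there is no depth.
- cams.camera_params(name): a dict with "fx", "fy", "cx", "cy" (pixels), "D" ([k1, k2, p1, p2, k3] as OpenCV has them; the pictures are not rectified), "R" (3x3) and "t" (3): a world point X has camera coordinates R X + t. Camera axes: x right, y down, z forward; pixel columns grow to the right and rows downward; lengths in m; the calibration is good to about 2 mm. A picture is of the moment at which its call begins: read the wrist's pose just before it. camera_params takes no time and is no camera call; for the wrist camera it gives the pose at the moment of the call.
- ticket.finish_job(): hands the job in, once; it reports no verdict.
Trained networks look in the newest picture that a camera, given by its name, has taken for a name from the list of things; names that differ only in an ending like _2 or _b are one class to them, and where a whole thing is asked for, a point or a joint stands for the part that bears it (a point fixed in the world has none). Each returns a list of dicts, best first, with "conf" (0 to 1); they miss things now and then, are a little off and sometimes report something else, mostly with a low value. They report only what shows in the picture. A call takes as long as a camera call. They do not tell look-alikes from the thing itself.
- spot_in(camera, label): "xyz" ([x, y, z] in m, in world coordinates, good to about 4 mm: the middle of the surface that is visible of it).
- pinpoint(camera, label): "xyz" ([x, y, z] in m, in world coordinates, good to about 4 mm: a listed point, or the origin of a listed thing).
The state is a dict: "time": time; "qpos": joint angles; "joint_vel": joint speeds; "effort": joint torques, N m; "ee_pos": TCP position; "ee_rot": TCP orientation; "ft_force": force on the tool from outside, world axes, zero at the start; "moment": the same for the moment, N m; "finger_gap": opening from 0.0 (shut) to 1.0 (fully open).
Only numpy, scipy, OpenCV 4.12 (cv2) and the standard library are available. Lean on these libraries where they do the work, as an engineer would, in place of code of your own. Each camera call takes 0.05 s, during which the arm holds its last target.

## Working session

There is one attempt and no reset: what is moved stays moved. The work goes in short steps, Python scripts to look and compute and a tool call to move; the robot and the scene stay as the last step left them, time stands still between calls to the robot, and variables do not carry over. Pictures are saved under pics/ and viewed, and the job is handed in when it is done.

Besides the shell and the picture viewer there is one more tool, called after "Request:" as name(argument=value, ...) on one line, values as JSON. arm_command: Moves the arm, as the interface text tells. Its arguments: {"type":"object","properties":{"motion":{"type":"array"},"newtons":{"type":"number"}},"required":["motion"]}

```bash
mkdir -p pics; python3 - <<'E'
from rig import r,cams,ticket,spot_in,pinpoint
import cv2
s=r.observe();print(s)
for c in ["scene","top"]:
    im=cams.get_image(c);cv2.imwrite(f"pics/{c}0.png",im[:,:,::-1])
    for l in ["form_stem","form_toe","form_heel","slot_center","pad_top","hammer_grip","polish","soles"]:
        print(c,l,[(round(d["conf"],2),[round(float(v),3) for v in d["xyz"]]) for d in pinpoint(c,l)][:3])
print(cams.camera_params("top"))
print(r.observe()["time"])
E
```

```text
{'time': 0.0, 'qpos': array([-1.20590658e+00,  2.64759344e-01,  1.60536435e+00,  2.39123048e-05,
        1.27369282e+00, -3.68908457e-02]), 'joint_vel': array([-0.0006999 ,  0.00065563,  0.00075874,  0.00083782, -0.00144832,
        0.00043334]), 'effort': array([ 9.21332248e-04, -5.15106225e+01, -3.67314398e+01, -2.59738208e-04,
        1.28070154e-02, -6.38596632e-06]), 'ee_pos': array([ 0.26373169, -0.62060584,  0.24896301]), 'ee_rot': array([ 0.90967825,  1.37473694, -0.9075158 ]), 'ft_force': array([-0.71845935,  0.49555525, -0.01242418]), 'moment': array([-0.00503259,  0.00224138,  0.06241254]), 'finger_gap': 0.9974967217228571}
scene form_stem [(0.92, [0.773, -0.136, 0.09]), (0.88, [0.499, -0.22, 0.098]), (0.85, [0.762, -0.31, 0.089])]
scene form_toe [(0.94, [0.687, -0.132, -0.002]), (0.68, [0.322, -0.235, -0.0]), (0.66, [0.537, -0.142, 0.012])]
scene form_heel [(0.76, [0.796, -0.331, 0.002]), (0.65, [0.806, -0.138, 0.002]), (0.62, [0.218, -0.18, 0.001])]
scene slot_center [(0.72, [0.502, -0.208, 0.052])]
scene pad_top [(0.64, [0.533, 0.201, 0.006])]
scene hammer_grip [(0.68, 
[... 364 characters left out ...]

top form_heel [(0.88, [0.797, -0.328, -0.0]), (0.88, [0.805, -0.137, 0.001]), (0.78, [0.488, -0.254, 0.018])]
top slot_center [(0.68, [0.504, -0.213, 0.051])]
top pad_top [(0.91, [0.537, 0.203, 0.007])]
top hammer_grip [(0.85, [0.562, -0.484, 0.015])]
top polish []
top soles [(0.71, [0.482, 0.469, -0.002])]
{'fx': 497.51394838280345, 'fy': 497.51394838280345, 'cx': 261.0569904378503, 'cy': 197.82532029309706, 'D': array([-0.07173271,  0.        ,  0.        ,  0.        ,  0.        ]), 'R': array([[ 0.00419507, -0.99998225, -0.00423086],
       [-0.99827189, -0.00393982, -0.05863203],
       [ 0.05861432,  0.00446951, -0.9982707 ]]), 't': array([-0.00217802,  0.5017833 ,  1.75540623])}
0.9
```

View pics/scene0.png

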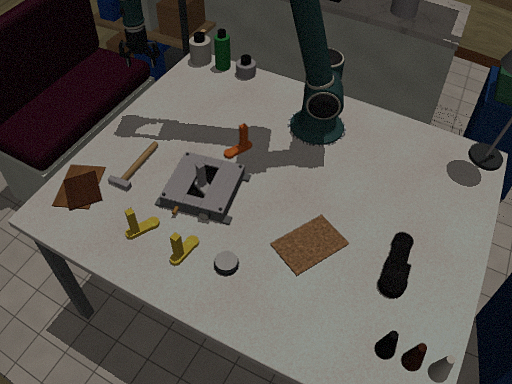

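View pics/top0.png

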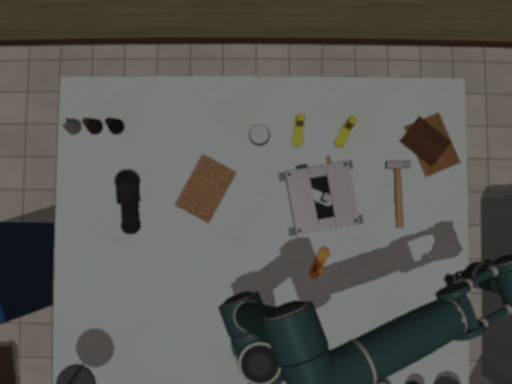

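The scene shows the well near (203,187) with a dark form in its slot, the cork pad near (310,244), and yellow and orange look-alikes outside the well. Next I'll enlarge the well and the pad.

```bash
cat > h.py <<'E'
import numpy as np,cv2
def proj(p,X):
    K=np.array([[p['fx'],0,p['cx']],[0,p['fy'],p['cy']],[0,0,1]])
    return cv2.projectPoints(np.asarray(X,float).reshape(-1,3),cv2.Rodrigues(p['R'])[0],p['t'],K,p['D'])[0].reshape(-1,2)
def unproj(p,uv,z):
    K=np.array([[p['fx'],0,p['cx']],[0,p['fy'],p['cy']],[0,0,1]])
    n=cv2.undistortPoints(np.asarray(uv,float).reshape(-1,1,2),K,p['D']).reshape(-1,2)
    d=np.c_[n,np.ones(len(n))]@p['R']; C=-p['R'].T@p['t']
    return C+d*((z-C[2])/d[:,2])[:,None]
E
python3 - <<'E'
import cv2,numpy as np
from h import *
from rig import cams
t=cv2.imread("pics/top0.png");s=cv2.imread("pics/scene0.png")
p=cams.camera_params("top")
a=cv2.resize(t[150:245,275:370],None,fx=6,fy=6,interpolation=cv2.INTER_CUBIC)
cv2.imwrite("pics/a.png",np.clip(a*1.5,0,255).astype('uint8'))
b=cv2.resize(s[140:230,150:260],None,fx=7,fy=6.6,interpolation=cv2.INTER_CUBIC)
cv2.imwrite("pics/b.png",np.clip(b*1.6,0,255).astype('uint8'))
# pad by colour
hsv=cv2.cvtColor(t,cv2.COLOR_BGR2HSV)
m=cv2.inRange(hsv,(5,60,60),(22,255,255));m[:,:165]=0;m[:,245:]=0;m[:140]=0;m[230:]=0
c=max(cv2.findContours(m,0,2)[0],key=cv2.contourArea);rc=cv2.minAreaRect(c);bx=cv2.boxPoints(rc);w=unproj(p,bx,.008)
print(rc,w.round(3).tolist(),w.mean(0))
e=w[1]-w[0];f=w[2]-w[1];print([(np.linalg.norm(v),np.degrees(np.arctan2(v[1],v[0]))) for v in(e,f)])
E
```

```text
((205.08917236328125, 188.00318908691406), (37.829322814941406, 57.54206848144531), 28.610458374023438) [[0.478, 0.309, 0.008], [0.66, 0.212, 0.008], [0.595, 0.092, 0.008], [0.414, 0.189, 0.008]] [0.53692563 0.20049959 0.008     ]
[(np.float64(0.2064101573153875), np.float64(-27.959267885580147)), (np.float64(0.1366216941102258), np.float64(-118.48026018403979))]
```

View pics/a.png

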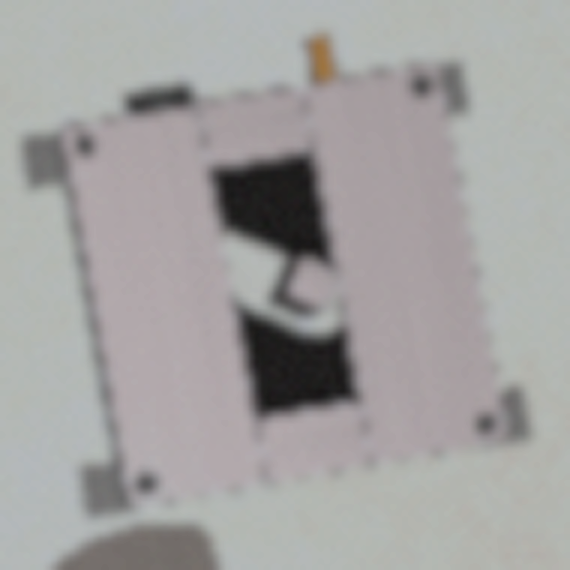

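View pics/b.png

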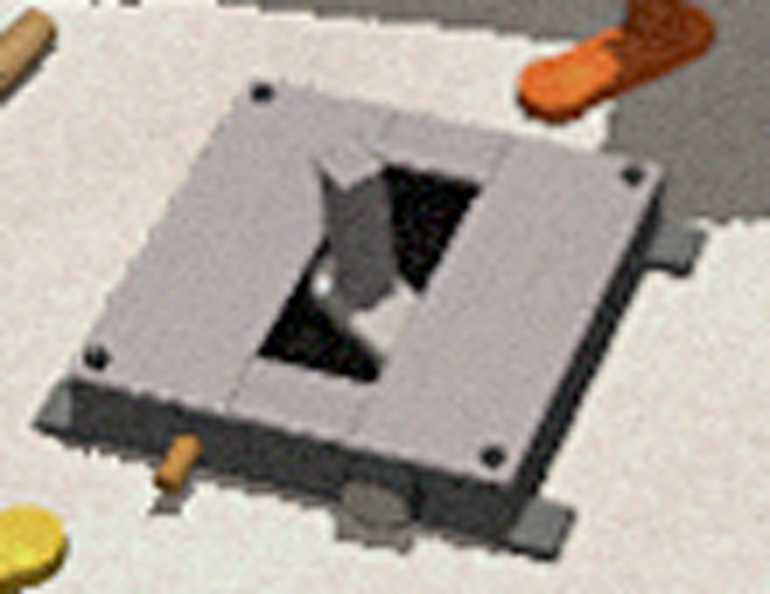

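```bash
python3 - <<'E'
import cv2,numpy as np
from h import *
from rig import cams,pinpoint,r
p=cams.camera_params("top")
ang=lambda v:np.degrees(np.arctan2(v[1],v[0]))
cr=lambda L:np.array(L)/6-0.42+[275,150]
w=unproj(p,cr([(215,170),(310,157),(355,400),(258,412)]),.053);print(w.round(3),w.mean(0),ang(w[0]-w[3]),ang(w[1]-w[2]),np.linalg.norm(w[0]-w[3]))
w=unproj(p,cr([(84,146),(422,86),(486,424),(147,484)]),.053);print(w.mean(0),ang(w[0]-w[3]),ang(w[1]-w[2]))
print('stemtop',unproj(p,cr([(297,258),(275,300),(312,316)]),.122-.0))
w=unproj(p,cr([(230,236),(278,255),(240,304),(285,330)]),.026);print('plate edges',w,ang(w[0]-w[1]),ang(w[2]-w[3]))
for i in range(3):
  for c in["scene","top"]:
    cams.get_image(c)
    o=[]
    for l in["form_stem","form_toe","form_heel"]:
        for d in pinpoint(c,l):
            x=d["xyz"]
            if abs(x[0]-.5)<.11 and abs(x[1]+.21)<.11:o.append((l,round(d["conf"],2),np.round(x,3).tolist()))
    print(c,o)
print(r.observe()['time'])
E
```

```text
[[ 0.57  -0.172  0.053]
 [ 0.578 -0.228  0.053]
 [ 0.436 -0.253  0.053]
 [ 0.429 -0.197  0.053]] [ 0.50328757 -0.21256716  0.053     ] 9.963834757275007 10.278901306348164 0.14275401746266697
[ 0.50331909 -0.21287911  0.053     ] 10.579411189841224 10.377817899421068
stemtop [[ 0.51390257 -0.21142298  0.122     ]
 [ 0.49039609 -0.19906702  0.122     ]
 [ 0.48154951 -0.21968918  0.122     ]]
plate edges [[ 0.53345472 -0.1836368   0.026     ]
 [ 0.52233239 -0.21196432  0.026     ]
 [ 0.49329697 -0.18945514  0.026     ]
 [ 0.47806189 -0.21596841  0.026     ]] 68.56337769560825 60.1174210747345
scene [('form_stem', 0.82, [0.5, -0.22, 0.104]), ('form_toe', 0.73, [0.534, -0.142, 0.012]), ('form_heel', 0.56, [0.486, -0.254, 0.014])]
top [('form_stem', 0.48, [0.498, -0.217, 0.099]), ('form_toe', 0.69, [0.533, -0.144, 0.007]), ('form_heel', 0.78, [0.487, -0.254, 0.015])]
scene [('form_stem', 0.82, [0.501, -0.22, 0.1]), ('form_toe', 0.88, [0.535, -0.142, 0.01]), ('form_heel', 0.89, [0.483, -0.251, 0.016])]
top [('form_stem', 0.47, [0.498, -0.221, 0.097]), ('form_toe', 0.58, [0.536, -0.14, 0.006]), ('form_heel', 0.46, [0.486, -0.253, 0.016])]
scene [('form_stem', 0.52, [0.5, -0.223, 0.099]), ('form_toe', 0.86, [0.534, -0.142, 0.013]), ('form_heel', 0.7, [0.484, -0.254, 0.016])]
top [('form_stem', 0.77, [0.498, -0.218, 0.097]), ('form_toe', 0.45, [0.533, -0.142, 0.007]), ('form_heel', 0.49, [0.486, -0.253, 0.015]), ('form_heel', 0.3, [0.498, -0.219, 0.097])]
2.1
```

```bash
python3 - <<'E'
import numpy as np
from scipy.spatial.transform import Rotation as R
from rig import r
s=r.observe();M=R.from_rotvec(s['ee_rot']).as_matrix();print(M.round(3),s['ee_pos'],s['qpos'])
print(np.degrees(np.arctan2(M[1,2],M[0,2])))
print((np.array([.4985,-.219])-s['ee_pos'][:2])*1000)
E
```

```text
[[-0.     0.92   0.391]
 [-0.     0.391 -0.92 ]
 [-1.    -0.     0.   ]] [ 0.26396766 -0.62124214  0.25027836] [-1.20589559e+00  2.63892989e-01  1.60401126e+00 -2.07422198e-05
  1.27367662e+00 -3.69296888e-02]
-66.97646467801323
[234.53233787 402.24213693]
```

Request:
arm_command(motion=[{"offset": [15,25,0],"turn": 0.145,"fingers": 85},{"offset": [15,25,0],"turn": 0.145,"fingers": 85},{"offset": [15,25,0],"turn": 0.145,"fingers": 85},{"offset": [15,25,0],"turn": 0.145,"fingers": 85},{"offset": [15,25,0],"turn": 0.145,"fingers": 85},{"offset": [15,25,0],"turn": 0.145,"fingers": 85},{"offset": [15,25,0],"turn": 0.145,"fingers": 85},{"offset": [15,25,0],"turn": 0.145,"fingers": 85}])

```text
time: 2.9
ee_pos: [0.3845, -0.4202, 0.2505]
ee_rot: [0.002, 1.57, -0.003]
ft_force: [0.3, 0.6, 0.4]
finger_gap: 0.999
```

Request:
arm_command(motion=[{"offset": [14,25,0],"turn": 0.145,"fingers": 85},{"offset": [14,25,0],"turn": 0.145,"fingers": 85},{"offset": [14,25,0],"turn": 0.145,"fingers": 85},{"offset": [14,25,0],"turn": 0.145,"fingers": 85},{"offset": [14,25,0],"turn": 0.145,"fingers": 85},{"offset": [14,25,0],"turn": 0.145,"fingers": 85},{"offset": [14,25,0],"turn": 0.145,"fingers": 85},{"offset": [14,25,0],"turn": 0.145,"fingers": 85}])

```text
time: 3.7
ee_pos: [0.4965, -0.2202, 0.2505]
ee_rot: [-0.9, 1.377, 0.899]
ft_force: [0.4, -0.6, -0.1]
finger_gap: 0.99
```

```bash
cat > look.py <<'E'
import sys,cv2,numpy as np
from h import *
from rig import cams,pinpoint,r
from scipy.spatial.transform import Rotation as R
def st():
    s=r.observe();M=R.from_rotvec(s['ee_rot']).as_matrix()
    print('t',round(s['time'],2),'pos',s['ee_pos'].round(4),'yaw',np.degrees(np.arctan2(M[1,2],M[0,2])).round(2),'q',s['qpos'].round(2),'F',s['ft_force'].round(1),'gap',round(s['finger_gap']*85.4,1))
def wrist(name,c="wrist"):
    im=cams.get_image(c);cv2.imwrite(f"pics/{name}.png",np.clip(im[:,:,::-1]*1.4,0,255).astype('uint8'))
def pts(c,labels,ctr,rad=.12):
    for l in labels:
        for d in pinpoint(c,l):
            x=np.array(d["xyz"])
            if np.linalg.norm(x[:2]-ctr)<rad:print(c,l,round(d["conf"],2),x.round(3).tolist())
E
python3 - <<'E'
from look import *
st();wrist("w1");pts("wrist",["form_stem","form_toe","form_heel","slot_center"],[.5,-.21]);st()
E
```

```text
t 3.7 pos [ 0.4965 -0.2202  0.2505] yaw 66.29 q [-0.46  0.01  1.89 -0.    1.24 -1.62] F [ 0.4 -0.6 -0.1] gap 84.6
wrist form_stem 0.68 [0.498, -0.221, 0.101]
wrist form_heel 0.75 [0.484, -0.254, 0.012]
wrist slot_center 0.69 [0.504, -0.212, 0.052]
t 3.95 pos [ 0.4958 -0.2214  0.2504] yaw 65.9 q [-0.47  0.01  1.89 -0.    1.24 -1.62] F [-0.2  0.3  0. ] gap 84.8
```

View pics/w1.png

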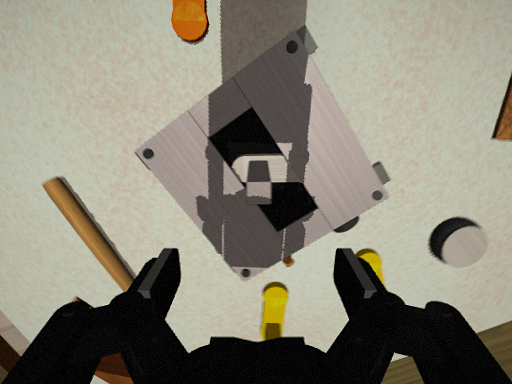

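The wrist view shows the stem at (259,185), with its sides square to the jaw axis and the plate edge horizontal. Going down to grip it.

Request:
arm_command(motion=[{"offset": [2,1,-30],"turn": 0,"fingers": 85},{"offset": [0,0,-35],"turn": 0,"fingers": 85},{"offset": [0,0,-35],"turn": 0,"fingers": 85},{"offset": [0,0,-30],"turn": 0,"fingers": 85},{"offset": [0,0,-20],"turn": 0,"fingers": 70},{"offset": [0,0,0],"turn": 0,"fingers": 45},{"offset": [0,0,0],"turn": 0,"fingers": 45}], newtons=60)

```text
time: 4.65
ee_pos: [0.4976, -0.2211, 0.1004]
ee_rot: [-0.893, 1.38, 0.894]
ft_force: [0.5, -0.3, 0.9]
finger_gap: 0.528
```

```bash
python3 - <<'E'
from look import *
st();wrist("w2");st()
E
```

```text
t 4.65 pos [ 0.4976 -0.2211  0.1004] yaw 65.84 q [-0.46  0.16  2.02 -0.    0.96 -1.61] F [ 0.5 -0.3  0.9] gap 45.1
t 4.7 pos [ 0.4985 -0.2213  0.1015] yaw 65.87 q [-0.46  0.16  2.02 -0.    0.96 -1.61] F [-0.7 -0.8 -0.7] gap 45.2
```

View pics/w2.png

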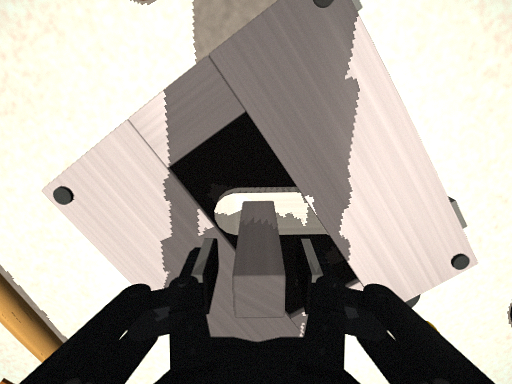

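The stem sits centred between the pads, around (258,270). Closing.

Request:
arm_command(motion=[{"offset": [0,0,0],"turn": 0,"fingers": 20},{"offset": [0,0,0],"turn": 0,"fingers": 10},{"offset": [0,0,0],"turn": 0,"fingers": 10},{"offset": [0,0,0],"turn": 0,"fingers": 10},{"offset": [0,0,2],"turn": 0,"fingers": 10}], newtons=80)

```text
time: 5.2
ee_pos: [0.4979, -0.2202, 0.1024]
ee_rot: [-0.895, 1.379, 0.895]
ft_force: [-0.9, 0.6, -7.2]
finger_gap: 0.273
```

```bash
python3 - <<'E'
from look import *
st()
E
```

```text
t 5.2 pos [ 0.4979 -0.2202  0.1024] yaw 65.97 q [-0.46  0.16  2.02 -0.    0.96 -1.61] F [-0.9  0.6 -7.2] gap 23.3
```

Request:
arm_command(motion=[{"offset": [0,0,0],"turn": -0.12,"fingers": 10},{"offset": [-2,0,0],"turn": -0.12,"fingers": 10},{"offset": [-3,0,0],"turn": -0.12,"fingers": 10},{"offset": [-3,1,0],"turn": -0.12,"fingers": 10},{"offset": [-3,1,0],"turn": -0.12,"fingers": 10},{"offset": [-3,1,0],"turn": -0.12,"fingers": 10},{"offset": [-3,0,0],"turn": -0.12,"fingers": 10},{"offset": [-2,0,0],"turn": -0.13,"fingers": 10}])

```text
time: 6.0
ee_pos: [0.4792, -0.2177, 0.1024]
ee_rot: [-0.14, 1.566, 0.138]
ft_force: [1.2, -1.1, -1.4]
finger_gap: 0.269
```

```bash
python3 - <<'E'
from look import *
st();wrist("w3");pts("wrist",["form_toe","form_heel","slot_center"],[.5,-.21]);wrist("s3","scene");pts("scene",["form_stem","form_toe","form_heel","slot_center"],[.5,-.21]);st()
im=cv2.imread("pics/s3.png")[140:230,150:260];cv2.imwrite("pics/s3c.png",cv2.resize(im,None,fx=7,fy=6.6))
E
```

```text
t 6.0 pos [ 0.4792 -0.2177  0.1024] yaw 10.12 q [-0.47  0.13  2.06 -0.    0.95 -0.65] F [ 1.2 -1.1 -1.4] gap 23.0
wrist form_toe 0.92 [0.559, -0.205, 0.012]
wrist form_heel 0.72 [0.443, -0.223, 0.01]
wrist slot_center 0.75 [0.501, -0.215, 0.055]
scene form_stem 0.61 [0.481, -0.221, 0.099]
scene form_toe 0.74 [0.565, -0.199, 0.011]
scene form_heel 0.74 [0.439, -0.224, 0.017]
scene slot_center 0.95 [0.498, -0.212, 0.051]
t 6.45 pos [ 0.4788 -0.2173  0.1023] yaw 10.45 q [-0.47  0.13  2.06 -0.    0.95 -0.66] F [-1.7 -1.9  2.2] gap 23.3
```

View pics/w3.png

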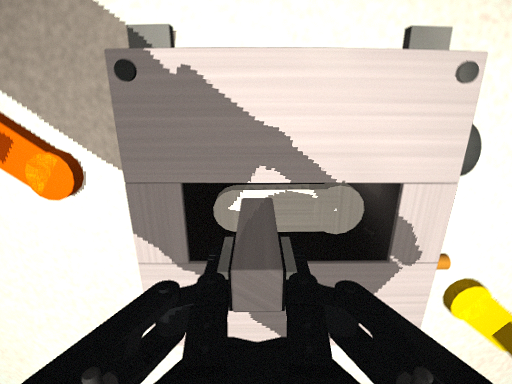

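View pics/s3c.png

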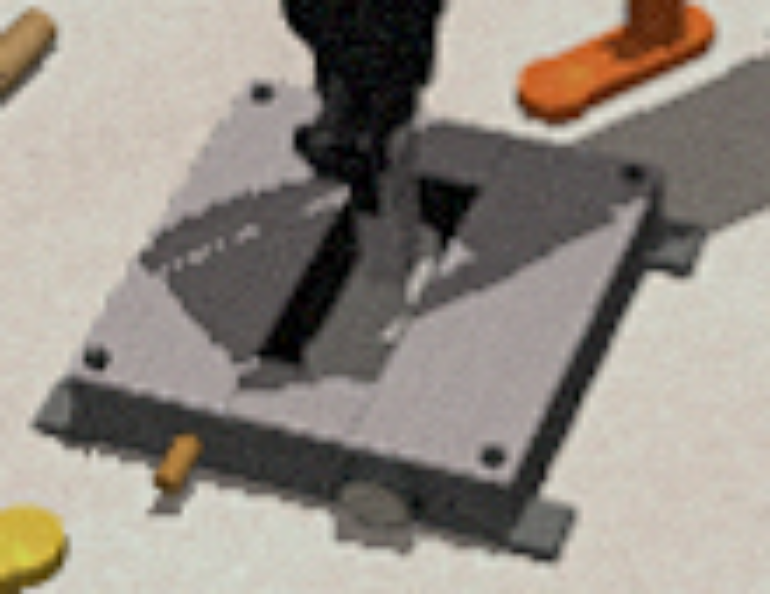

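Wrist view: the plate (columns 213–362) is parallel to the slot (188–402). Before lifting, I'll check the lateral fit by projecting the model onto the image.

```bash
python3 - <<'E'
from look import *
p=cams.camera_params("wrist")
def loc(o,a,P):
    a=np.radians(a);P=np.array(P,float);return np.c_[o[0]+P[:,0]*np.cos(a)-P[:,1]*np.sin(a),o[1]+P[:,0]*np.sin(a)+P[:,1]*np.cos(a),P[:,2]]
S=loc([.5033,-.2125],10.4,[(-.074,-.031,.053),(.074,-.031,.053),(.074,.031,.053),(-.074,.031,.053)])
F=loc([.4788,-.2173],10.4,[(.085,0,.028),(-.035,0,.028),(.025,.0205,.028),(.025,-.0205,.028)])
print(proj(p,S).round(),proj(p,F).round())
# measured slot corners
w=unproj(p,[(188,183),(183,183),(401,183),(402,261),(190,261)],.053);print(w.round(4))
w=unproj(p,[(213,208),(363,208)],.028);print(w.round(4))
E
```

```text
[[190. 264.]
 [389. 264.]
 [404. 184.]
 [182. 184.]] [[364. 213.]
 [211. 212.]
 [289. 188.]
 [287. 236.]]
[[ 0.4288 -0.1942  0.053 ]
 [ 0.4256 -0.1948  0.053 ]
 [ 0.5679 -0.1684  0.053 ]
 [ 0.5902 -0.2257  0.053 ]
 [ 0.4362 -0.2536  0.053 ]]
[[ 0.4451 -0.2196  0.028 ]
 [ 0.5604 -0.1984  0.028 ]]
```

The model and image agree within a few pixels. Lifting straight out.

Request:
arm_command(motion=[{"offset": [0,0,8],"turn": 0,"fingers": 10},{"offset": [0,0,10],"turn": 0,"fingers": 10},{"offset": [0,0,10],"turn": 0,"fingers": 10},{"offset": [0,0,10],"turn": 0,"fingers": 10},{"offset": [0,0,12],"turn": 0,"fingers": 10},{"offset": [0,0,15],"turn": 0,"fingers": 10},{"offset": [0,0,15],"turn": 0,"fingers": 10},{"offset": [0,0,10],"turn": 0,"fingers": 10}])

```text
time: 7.25
ee_pos: [0.4798, -0.2177, 0.1947]
ee_rot: [-0.143, 1.564, 0.141]
ft_force: [-0.4, 0.3, -6.5]
finger_gap: 0.271
```

```bash
python3 - <<'E'
from look import *
st();wrist("w4");wrist("s4","scene");pts("scene",["form_stem","form_toe","form_heel"],[.5,-.21]);st()
E
```

```text
t 7.25 pos [ 0.4798 -0.2177  0.1947] yaw 10.37 q [-0.47  0.02  1.98  0.    1.13 -0.65] F [-0.4  0.3 -6.5] gap 23.1
scene form_toe 0.68 [0.569, -0.202, 0.109]
scene form_heel 0.56 [0.445, -0.223, 0.109]
t 7.5 pos [ 0.4785 -0.217   0.1918] yaw 10.37 q [-0.47  0.03  1.99 -0.    1.13 -0.65] F [-0.  -0.3 -7.8] gap 23.3
```

View pics/w4.png

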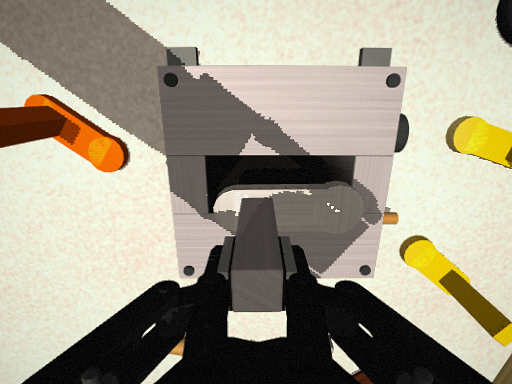

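View pics/s4.png

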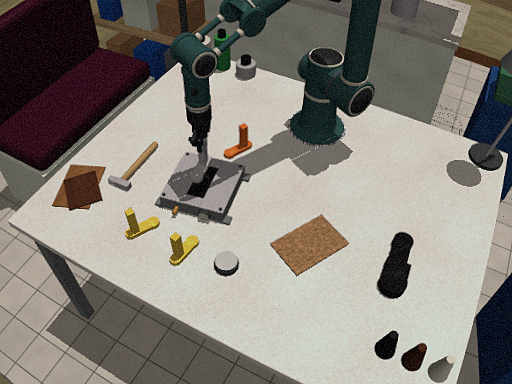

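The form is clear of the guard, level in the gripper, with its underside at about 0.104 m. Carrying it to the pad.

Request:
arm_command(motion=[{"offset": [1,12,0],"turn": -0.02,"fingers": 10},{"offset": [2,24,0],"turn": -0.045,"fingers": 10},{"offset": [2,30,0],"turn": -0.045,"fingers": 10},{"offset": [3,30,0],"turn": -0.045,"fingers": 10},{"offset": [3,30,0],"turn": -0.045,"fingers": 10},{"offset": [3,30,0],"turn": -0.045,"fingers": 10},{"offset": [2,30,0],"turn": -0.045,"fingers": 10},{"offset": [2,30,0],"turn": -0.045,"fingers": 10}])

```text
time: 8.3
ee_pos: [0.496, 0.0001, 0.191]
ee_rot: [0.123, 1.57, -0.122]
ft_force: [1.3, -0.6, -7.0]
finger_gap: 0.274
```

Request:
arm_command(motion=[{"offset": [2,30,0],"turn": -0.045,"fingers": 10},{"offset": [2,30,0],"turn": -0.045,"fingers": 10},{"offset": [3,30,0],"turn": -0.045,"fingers": 10},{"offset": [3,30,0],"turn": -0.045,"fingers": 10},{"offset": [3,30,0],"turn": -0.045,"fingers": 10},{"offset": [2,30,0],"turn": -0.045,"fingers": 10},{"offset": [2,22,0],"turn": -0.045,"fingers": 10},{"offset": [1,12,0],"turn": -0.025,"fingers": 10}])

```text
time: 9.1
ee_pos: [0.5142, 0.2147, 0.1909]
ee_rot: [0.387, 1.538, -0.388]
ft_force: [0.6, 0.0, -7.5]
finger_gap: 0.273
```

```bash
python3 - <<'E'
from look import *
st();wrist("w5");pts("wrist",["form_toe","form_heel","pad_top"],[.52,.2],.15);wrist("s5","scene");pts("scene",["form_stem","form_toe","form_heel"],[.5,.2],.15);st()
E
```

```text
t 9.1 pos [0.5142 0.2147 0.1909] yaw -28.31 q [0.35 0.09 1.92 0.   1.13 0.84] F [ 0.6  0.  -7.5] gap 23.3
wrist form_toe 0.85 [0.591, 0.171, 0.102]
wrist form_toe 0.62 [0.485, 0.229, 0.098]
wrist form_heel 0.9 [0.483, 0.229, 0.099]
wrist pad_top 0.82 [0.534, 0.202, 0.009]
scene form_stem 0.89 [0.515, 0.211, 0.188]
scene form_stem 0.56 [0.594, 0.173, 0.1]
scene form_toe 0.72 [0.592, 0.175, 0.103]
scene form_heel 0.57 [0.484, 0.229, 0.106]
t 9.5 pos [0.5148 0.2119 0.192 ] yaw -28.35 q [ 0.35  0.09  1.92 -0.    1.13  0.84] F [ 0.1  0.1 -6.2] gap 22.8
```

View pics/w5.png

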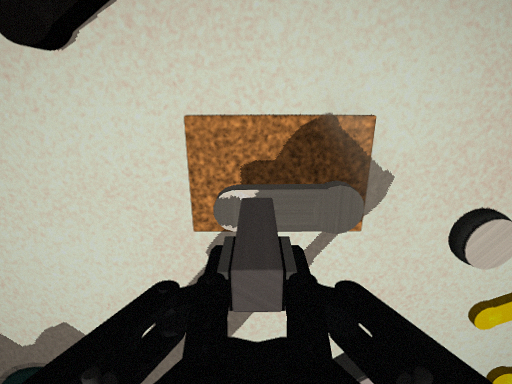

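The wrist view shows the form level and parallel to the pad, whose far edge runs along row 115. Lowering now, slowly near contact.

Request:
arm_command(motion=[{"offset": [0,0,-12],"turn": 0,"fingers": 10},{"offset": [0,0,-20],"turn": 0,"fingers": 10},{"offset": [0,0,-20],"turn": 0,"fingers": 10},{"offset": [0,0,-20],"turn": 0,"fingers": 10},{"offset": [0,0,-12],"turn": 0,"fingers": 10},{"offset": [0,0,-6],"turn": 0,"fingers": 10},{"offset": [0,0,-1],"turn": 0,"fingers": 10},{"offset": [0,0,0],"turn": 0,"fingers": 10}])

```text
time: 10.3
ee_pos: [0.5156, 0.2129, 0.1018]
ee_rot: [0.388, 1.535, -0.387]
ft_force: [0.2, 0.4, -7.5]
finger_gap: 0.273
```

Request:
arm_command(motion=[{"offset": [0,0,-1],"turn": 0,"fingers": 10},{"offset": [0,0,-1],"turn": 0,"fingers": 10}])

```text
time: 10.5
ee_pos: [0.5159, 0.2131, 0.1004]
ee_rot: [0.388, 1.534, -0.386]
ft_force: [0.5, 0.2, -7.2]
finger_gap: 0.272
```

Request:
arm_command(motion=[{"offset": [0,0,-1],"turn": 0,"fingers": 10},{"offset": [0,0,0],"turn": 0,"fingers": 10}])

```text
time: 10.7
ee_pos: [0.515, 0.2128, 0.0984]
ee_rot: [0.387, 1.536, -0.387]
ft_force: [0.4, 0.1, -6.7]
finger_gap: 0.269
```

```bash
python3 - <<'E'
from look import *
st();wrist("w6");pts("wrist",["form_toe","form_heel","pad_top"],[.52,.2],.15);wrist("s6","scene");pts("scene",["form_stem","form_toe","form_heel"],[.5,.2],.15);st()
im=cv2.imread("pics/s6.png")[180:290,250:370];cv2.imwrite("pics/s6c.png",cv2.resize(im,None,fx=5,fy=5))
E
```

```text
t 10.7 pos [0.515  0.2128 0.0984] yaw -28.3 q [0.35 0.19 2.   0.   0.96 0.84] F [ 0.4  0.1 -6.7] gap 23.0
wrist form_toe 0.83 [0.59, 0.171, 0.008]
wrist form_heel 0.89 [0.482, 0.225, 0.007]
scene form_stem 0.94 [0.518, 0.214, 0.096]
scene form_toe 0.9 [0.593, 0.174, 0.006]
scene form_heel 0.6 [0.486, 0.23, 0.012]
t 11.1 pos [0.515  0.2128 0.0984] yaw -28.3 q [0.35 0.19 2.   0.   0.96 0.84] F [-0.6  0.5 -5.8] gap 23.6
```

View pics/w6.png

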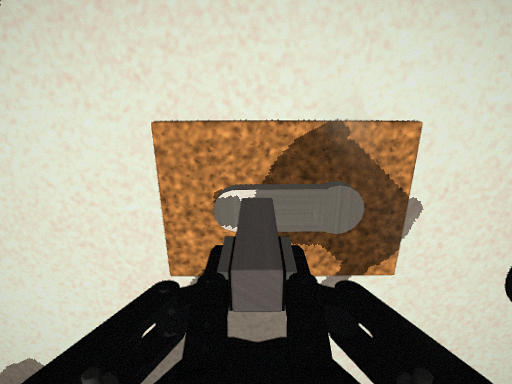

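View pics/s6c.png

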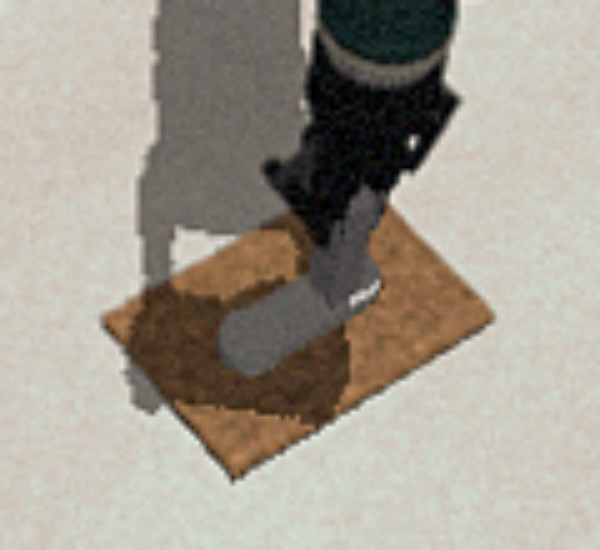

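Centred and aligned over the pad but still hanging (−6 N), so I'll lower in small steps until the load comes off.

Request:
arm_command(motion=[{"offset": [0,0,-0.7],"turn": 0,"fingers": 10},{"offset": [0,0,0],"turn": 0,"fingers": 10}])

```text
time: 11.3
ee_pos: [0.5152, 0.2129, 0.0984]
ee_rot: [0.387, 1.536, -0.387]
ft_force: [-2.4, 0.1, -0.2]
finger_gap: 0.27
```

Request:
arm_command(motion=[{"offset": [0,0,-0.7],"turn": 0,"fingers": 10},{"offset": [0,0,0],"turn": 0,"fingers": 10}])

```text
time: 11.5
ee_pos: [0.5152, 0.213, 0.0983]
ee_rot: [0.387, 1.536, -0.387]
ft_force: [-4.2, -0.2, 5.5]
finger_gap: 0.275
```

Request:
arm_command(motion=[{"offset": [0,0,-0.5],"turn": 0,"fingers": 10},{"offset": [0,0,0],"turn": 0,"fingers": 10}])

```text
time: 11.7
ee_pos: [0.5152, 0.213, 0.0983]
ee_rot: [0.387, 1.536, -0.387]
ft_force: [-5.3, -0.6, 9.0]
finger_gap: 0.274
```

The form is seated on the pad: the vertical force went from −6 N to +9 N. I'll ease up slightly, open and retreat straight up.

Request:
arm_command(motion=[{"offset": [0,0,0.8],"turn": 0,"fingers": 10},{"offset": [0,0,0],"turn": 0,"fingers": 28},{"offset": [0,0,0],"turn": 0,"fingers": 40},{"offset": [0,0,0],"turn": 0,"fingers": 55},{"offset": [0,0,0],"turn": 0,"fingers": 65},{"offset": [0,0,0],"turn": 0,"fingers": 65}])

```text
time: 12.3
ee_pos: [0.5152, 0.2128, 0.0972]
ee_rot: [0.387, 1.536, -0.387]
ft_force: [0.5, 0.2, -0.1]
finger_gap: 0.764
```

Request:
arm_command(motion=[{"offset": [0,0,10],"turn": 0,"fingers": 65},{"offset": [0,0,20],"turn": 0,"fingers": 65},{"offset": [0,0,30],"turn": 0,"fingers": 65},{"offset": [0,0,30],"turn": 0,"fingers": 65},{"offset": [0,0,30],"turn": 0,"fingers": 65},{"offset": [0,0,20],"turn": 0,"fingers": 65},{"offset": [0,0,0],"turn": 0,"fingers": 65}])

```text
time: 13.0
ee_pos: [0.5174, 0.2136, 0.2421]
ee_rot: [0.391, 1.529, -0.383]
ft_force: [0.8, -0.4, 0.6]
finger_gap: 0.761
```

```bash
python3 - <<'E'
from look import *
st();wrist("w7");pts("wrist",["form_stem","form_toe","form_heel","pad_top"],[.52,.2],.15);wrist("s7","scene");pts("scene",["form_stem","form_toe","form_heel"],[.5,.2],.15)
for l in ["hammer_grip","polish","soles"]:print(l,[(round(d['conf'],2),np.round(d['xyz'],3)) for d in pinpoint("scene",l)][:1])
st()
E
```

```text
t 13.0 pos [0.5174 0.2136 0.2421] yaw -28.3 q [ 0.35  0.05  1.87 -0.    1.22  0.84] F [ 0.8 -0.4  0.6] gap 65.0
wrist form_stem 0.89 [0.513, 0.211, 0.097]
wrist form_toe 0.97 [0.588, 0.171, 0.008]
wrist form_toe 0.55 [0.512, 0.212, 0.094]
wrist form_heel 0.74 [0.486, 0.226, 0.005]
wrist form_heel 0.4 [0.588, 0.171, 0.012]
wrist pad_top 0.86 [0.535, 0.2, 0.006]
scene form_stem 0.61 [0.521, 0.212, 0.097]
scene form_toe 0.61 [0.594, 0.177, 0.007]
scene form_heel 0.65 [0.484, 0.23, 0.01]
hammer_grip [(0.81, array([ 0.569, -0.491,  0.012]))]
polish [(0.84, array([ 0.728,  0.007, -0.   ]))]
soles [(0.65, array([0.489, 0.476, 0.001]))]
t 13.6 pos [0.5148 0.2127 0.2367] yaw -28.31 q [ 0.35  0.05  1.87 -0.    1.22  0.84] F [0.  0.1 0.6] gap 65.1
```

View pics/w7.png

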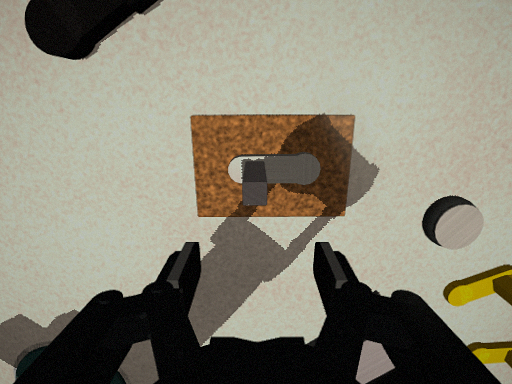

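View pics/s7.png

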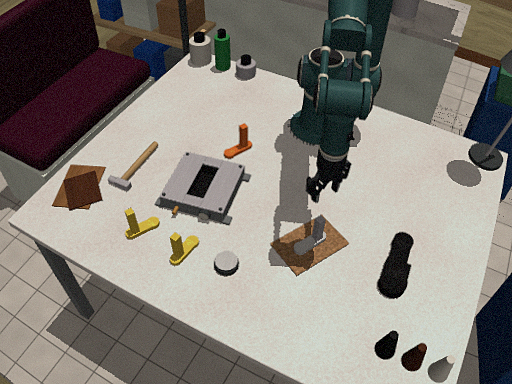

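The form stands upright and centred on the pad, at about (275,175) in the wrist view and (312,240) in the scene view. The gripper is clear of it, so I'm handing in.

```bash
python3 -c "
from rig import ticket;print(ticket.finish_job())"
```

```text
the job is handed in; nothing more can be done
None
```

The pressing form is standing on its sole on the cork pad, and I've handed the job in at about 13.6 s of the 40 s. `finish_job` gives no verdict.

I gripped the stem, turned the form about 56° clockwise into line with the slot and shifted it so the plate was centred. Then I lifted it straight out, carried it to the pad and lowered it until the pad took the load. After that I released it and backed off straight up.

**Final position:** the last images put the toe at about (0.59, 0.17, 0.008) and the heel at about (0.485, 0.228, 0.007). The pad centre is at (0.535, 0.20), so the plate is close to centred. The gripper's angle at release matched the pad's long axis to within about 1°; the network's toe and heel points agree to about 2–3°.

**State at hand-in:** the form looked upright in both views. The gripper was clear by then, with its force reading near zero.

**Bystanders:** the hammer, tin and soles read within about 1 mm of where they started.

No check failed. The two cameras differed by up to about 8 mm on individual points, against margins of 40 mm or more at the pad's edges.

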